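# Radios from the chargers to the hand-out rack, in reverse order

## Task

The four shop radios are charged: move them from the charging row into the wooden hand-out rack, one upright in each bay, in the reverse order, because the staff take them from the other side. As seen from the robot, the radio now at the left end of the charging row goes into the bay at the right end of the rack, the second from the left into the second from the right, and so on. Set them down: do not drop them or knock them over.

Things in the scene. Friction and masses are not known exactly. Their poses are not given: they have to be found in the camera images.
- charging_tray: Flat black tray, 90 x 332 mm and 6 mm thick, fixed to the desk; the four charger docks stand on it in a straight row. Origin: centre of its underside; y along the row (towards the robot's left, within 0.2 rad), x across the row away from the robot, z up. Dock centres lie at y = +120, +40, -40, -120 mm.
- handout_rack: Light wooden rack, 66 x 328 mm, 32 mm high, fixed, with four equal open bays in a row, empty at the start. Origin: centre of its underside; y along the row to the robot's left (within 0.2 rad), z up. Bay centres: x = 0, y = +120, +40, -40, -120 mm; a bay is 50 (x) by 72 mm (y) inside, its grey floor 10 mm up, walls 8 mm thick. A radio stands in it wide side along the row, 9 mm to spare all round.
- radio_red: Two-way radio, red upper half and top, black lower half, loose, 140 to 280 g, standing upright in the red-tagged dock. Its block is 32 mm (x, the grip, across the row) by 54 mm (y, along the row) by 95 mm high; on top a black stub aerial, 11 mm thick, 20 mm high, at y = +17 mm, and a grey knob, 9 mm high, at y = -13 mm. Origin: centre of its underside; z up.
- radio_yellow: Two-way radio, yellow upper half and top, black lower half, loose, 140 to 280 g, standing upright in the yellow-tagged dock. Its block is 32 mm (x, the grip, across the row) by 54 mm (y, along the row) by 95 mm high; on top a black stub aerial, 11 mm thick, 20 mm high, at y = +17 mm, and a grey knob, 9 mm high, at y = -13 mm. Origin: centre of its underside; z up.
- radio_blue: Two-way radio, blue upper half and top, black lower half, loose, 140 to 280 g, standing upright in the blue-tagged dock. Its block is 32 mm (x, the grip, across the row) by 54 mm (y, along the row) by 95 mm high; on top a black stub aerial, 11 mm thick, 20 mm high, at y = +17 mm, and a grey knob, 9 mm high, at y = -13 mm. Origin: centre of its underside; z up.
- radio_green: Two-way radio, green upper half and top, black lower half, loose, 140 to 280 g, standing upright in the green-tagged dock. Its block is 32 mm (x, the grip, across the row) by 54 mm (y, along the row) by 95 mm high; on top a black stub aerial, 11 mm thick, 20 mm high, at y = +17 mm, and a grey knob, 9 mm high, at y = -13 mm. Origin: centre of its underside; z up.
- dock_red: Grey charger dock with red tags on its front and back walls, 66 x 76 mm, 28 mm high, fixed on the tray; the red radio stands in it at the start. Origin: centre of its underside, 6 mm above the desk; its floor, on which the radio stands, is 6 mm higher (12 mm above the desk), the pocket 52 mm (x) by 70 mm (y). Axes as the tray's.
- dock_yellow: Grey charger dock with yellow tags on its front and back walls, 66 x 76 mm, 28 mm high, fixed on the tray; the yellow radio stands in it at the start. Origin: centre of its underside, 6 mm above the desk; its floor, on which the radio stands, is 6 mm higher (12 mm above the desk), the pocket 52 mm (x) by 70 mm (y). Axes as the tray's.
- dock_blue: Grey charger dock with blue tags on its front and back walls, 66 x 76 mm, 28 mm high, fixed on the tray; the blue radio stands in it at the start. Origin: centre of its underside, 6 mm above the desk; its floor, on which the radio stands, is 6 mm higher (12 mm above the desk), the pocket 52 mm (x) by 70 mm (y). Axes as the tray's.
- dock_green: Grey charger dock with green tags on its front and back walls, 66 x 76 mm, 28 mm high, fixed on the tray; the green radio stands in it at the start. Origin: centre of its underside, 6 mm above the desk; its floor, on which the radio stands, is 6 mm higher (12 mm above the desk), the pocket 52 mm (x) by 70 mm (y). Axes as the tray's.
Things that resemble listed ones, but are neither listed nor needed, are in the scene too. Leave any orange look-alike of the radio_yellow alone.

How it is judged (in metres and radians):
At the end, for the whole second after the job is handed in: Each radio stands in the bay of the rack that mirrors its place in the charging row (row place y in the tray's frame becomes -y in the rack's frame), within 15 mm in x and y and 6 mm in height of standing on the bay's floor, leaning less than 0.12 rad, at rest (((y of dock_red in the frame of charging_tray between 0.1 and 0.14 m and y of radio_red in the frame of handout_rack between -0.135 and -0.105 m) or (y of dock_red in the frame of charging_tray between 0.02 and 0.06 m and y of radio_red in the frame of handout_rack between -0.055 and -0.025 m) or (y of dock_red in the frame of charging_tray between -0.06 and -0.02 m and y of radio_red in the frame of handout_rack between 0.025 and 0.055 m) or (y of dock_red in the frame of charging_tray between -0.14 and -0.1 m and y of radio_red in the frame of handout_rack between 0.105 and 0.135 m)) and x of radio_red in the frame of handout_rack between -0.015 and 0.015 m and z of radio_red in the frame of handout_rack between 0.004 and 0.016 m and angle between each of radio_red, radio_yellow, radio_blue, radio_green's own z axis and vertical below 0.12 rad and linear speed of each of radio_red, radio_yellow, radio_blue, radio_green below 0.02 m/s and angular speed of each of radio_red, radio_yellow, radio_blue, radio_green below 0.15 rad/s and ((y of dock_yellow in the frame of charging_tray between 0.1 and 0.14 m and y of radio_yellow in the frame of handout_rack between -0.135 and -0.105 m) or (y of dock_yellow in the frame of charging_tray between 0.02 and 0.06 m and y of radio_yellow in the frame of handout_rack between -0.055 and -0.025 m) or (y of dock_yellow in the frame of charging_tray between -0.06 and -0.02 m and y of radio_yellow in the frame of handout_rack between 0.025 and 0.055 m) or (y of dock_yellow in the frame of charging_tray between -0.14 and -0.1 m and y of radio_yellow in the frame of handout_rack between 0.105 and 0.135 m)) and x of radio_yellow in the frame of handout_rack between -0.015 and 0.015 m and z of radio_yellow in the frame of handout_rack between 0.004 and 0.016 m and ((y of dock_blue in the frame of charging_tray between 0.1 and 0.14 m and y of radio_blue in the frame of handout_rack between -0.135 and -0.105 m) or (y of dock_blue in the frame of charging_tray between 0.02 and 0.06 m and y of radio_blue in the frame of handout_rack between -0.055 and -0.025 m) or (y of dock_blue in the frame of charging_tray between -0.06 and -0.02 m and y of radio_blue in the frame of handout_rack between 0.025 and 0.055 m) or (y of dock_blue in the frame of charging_tray between -0.14 and -0.1 m and y of radio_blue in the frame of handout_rack between 0.105 and 0.135 m)) and x of radio_blue in the frame of handout_rack between -0.015 and 0.015 m and z of radio_blue in the frame of handout_rack between 0.004 and 0.016 m and ((y of dock_green in the frame of charging_tray between 0.1 and 0.14 m and y of radio_green in the frame of handout_rack between -0.135 and -0.105 m) or (y of dock_green in the frame of charging_tray between 0.02 and 0.06 m and y of radio_green in the frame of handout_rack between -0.055 and -0.025 m) or (y of dock_green in the frame of charging_tray between -0.06 and -0.02 m and y of radio_green in the frame of handout_rack between 0.025 and 0.055 m) or (y of dock_green in the frame of charging_tray between -0.14 and -0.1 m and y of radio_green in the frame of handout_rack between 0.105 and 0.135 m)) and x of radio_green in the frame of handout_rack between -0.015 and 0.015 m and z of radio_green in the frame of handout_rack between 0.004 and 0.016 m); the robot touches nothing.
It fails at once if a radio is toppled (leans more than 45 degrees) (angle between any of radio_red, radio_yellow, radio_blue, radio_green's own z axis and vertical above 0.785 rad).
It fails at once if a radio is dropped: it falls free of the fingers faster than 0.9 m/s (from about 40 mm or higher) ((contact force between radio_red and the fingers below 0.2 N and linear speed of radio_red above 0.9 m/s) or (contact force between radio_yellow and the fingers below 0.2 N and linear speed of radio_yellow above 0.9 m/s) or (contact force between radio_blue and the fingers below 0.2 N and linear speed of radio_blue above 0.9 m/s) or (contact force between radio_green and the fingers below 0.2 N and linear speed of radio_green above 0.9 m/s)).
It also fails if it takes over 96 s, if anything falls off the work surface, if the arm or the gripper's body presses on something with over 40 N, if the wrist force passes 120 N, or if a joint passes its speed limit or range.

## Robot

A 6-joint arm with a two-finger parallel gripper is mounted at the origin on the work surface. World frame = base frame: x ahead of the robot, y to its left, z up, the work surface at z = 0. Lengths are in mm, angles in rad, forces in N, time in s.
With the tool pointing down it reaches from about 425 to 950 mm from the base axis. Payload 14.7 kg.
Tool frame: the origin (TCP) lies midway between the tips of the shut fingers; the grasp point (between the pads) lies 19 mm behind it; z points along the fingers, y is the line along which they close (so a half turn about z gives the same grasp; the last joint's range is limited). The gripper opens to 85 mm and grips with 20 to 120 N. Pads are 22 mm wide; open, the fingers measure 114 mm over their backs; the gripper's body (76 mm by 85 mm) begins 54 mm behind the grasp point. The pads swing forward as they close: fully open they stand 13 mm farther back than shut.
Start: joints at [1.132, 0.48, 1.596, -0, 1.065, -0.047], TCP at [248.18, 600.749, 231.297] pointing down, gripper open.
Joint ranges: [-2.75, 2.75], [-0.82, 2.05], [0.23, 2.67], [-1.56, 4.7], [0.09, 2.69], [-2.92, 2.92]. Speed limits (rad/s): [1.89, 1.89, 2.39, 3.01, 3.01, 3.01].

## Interface

Orientations are given as a unit quaternion [x, y, z, w].
In Python, from rig import manip gives the robot as it stands.
- The arm moves only by the tool apply_moves, never from a script. Its arguments are lists of equal length, an entry for each row: "fingers": the finger opening in mm, from 0 to 85.4; "xyz": the shift along the tool's x, y, z in mm, a list of three; "turn": the turn about the tool's z in rad. In form: {"fingers": [fingers, ...], "xyz": [[x, y, z], ...], "turn": [turn, ...]}. A call has 1 to 12 rows; each row is the pose to reach, as a shift and turn from the pose commanded when the call began, along the tool's axes at that moment; what a row does not reach only later rows make up. A row lasts 1/12 s, in which the tool goes at most 41.7 mm and 7.16 degrees, less where a joint would pass 70% of its speed; a pose out of reach is approached as far as the arm can. A call with a gripper value outside its range is refused whole. The fingers move at their own pace and stop on an object; the grip force is fixed at half the most. Time passes only in rows, so rows that repeat a pose let the fingers close. It gives the time, the measured TCP pose, the force, the opening and the grip force at its end, in the units of the state.
- manip.state(): the state, without advancing time (a new reading comes with each control period).
- manip.read_camera(name): name is "side" or "top" or "wrist"; returns (picture, depth): 384x512x3 uint8, blue, green, red; 384x512 float32, mm along the optical axis (not along the pixel's ray), 0 where there is no reading.
- manip.camera_info(name): a dict with "camera_matrix" (3x3 intrinsics, pixels), "rvec" (rotation vector, rad) and "tvec" (3), from world to camera coordinates, as OpenCV has them. Camera axes: x right, y down, z forward; pixel columns grow to the right and rows downward; lengths in mm; the calibration is good to about 2 mm. The wrist camera is an equidistant fisheye: a pixel r from the principal point sees the ray r / f radians off the axis. A picture is of the moment at which its call begins: read the wrist's pose just before it. camera_info takes no time and is no camera call; for the wrist camera it gives the pose at the moment of the call.
- manip.job_done(): hands the job in; it is judged then, once.
The state is a dict: "time_s": time; "q": joint angles; "qvel": joint speeds; "joint_efforts": joint torques, N m; "ee_pos": TCP position; "eef_rot": TCP orientation; "ft_force": force on the tool from outside, world axes, zero at the start; "torque": the same for the moment, N m; "grip_width": finger opening in mm; "gripper_force": force on a finger pad.
Only numpy, scipy, OpenCV 4.12 (cv2) and the standard library are available. Lean on these libraries where they do the work, as an engineer would, in place of code of your own. Each camera call takes 0.05 s, during which the arm holds its last target. There are 200 camera calls.

## Working session

There is one attempt and no reset: what is moved stays moved. The work goes in short steps, Python scripts to look and compute and a tool call to move; the robot and the scene stay as the last step left them, time stands still between calls to the robot, and variables do not carry over. Pictures are saved under pics/ and viewed, at most 14 in all, crops included, and the job is handed in when it is done.

Besides the shell and the picture viewer there is one more tool, called after "Call:" in YAML: its name, and indented under it one key for each argument. apply_moves: Moves the arm, as the interface text tells. Its arguments: {"type":"object","properties":{"fingers":{"type":"array","items":{"type":"number"}},"xyz":{"type":"array","items":{"type":"array","items":{"type":"number"}}},"turn":{"type":"array","items":{"type":"number"}}},"required":["fingers","xyz","turn"]}

```bash
mkdir -p pics; python3 - <<'E'
from rig import manip
import cv2,numpy as np
s=manip.state();print(s['time_s'],s['ee_pos'],s['eef_rot'],s['grip_width'],s['q'])
for n in ['side','top']:
    p,d=manip.read_camera(n);cv2.imwrite(f'pics/{n}0.png',p);np.save(f'pics/{n}0.npy',d)
    i=manip.camera_info(n);print(n,i)
a=cv2.imread('pics/top0.png')
E
```

```text
0.0 [247.98404571 600.35469789 230.64572965] [ 1.94655170e-01  9.80871526e-01 -6.24126732e-04 -1.54935030e-04] 85.45090704377941 [ 1.13241522e+00  4.80851009e-01  1.59691206e+00  1.24822751e-06
  1.06511572e+00 -4.65698647e-02]
side {'camera_matrix': array([[372.04237492,   0.        , 255.37011488],
       [  0.        , 372.04237492, 185.92664714],
       [  0.        ,   0.        ,   1.        ]]), 'rvec': array([ 2.35207044, -0.26947387,  0.09821229]), 'tvec': array([-566.5934163 ,  115.16990654,  615.14254239])}
top {'camera_matrix': array([[368.31207602,   0.        , 256.29423684],
       [  0.        , 368.31207602, 189.3218349 ],
       [  0.        ,   0.        ,   1.        ]]), 'rvec': array([ 2.13347394, -2.11398852,  0.15276164]), 'tvec': array([-41.7125592 , 559.0443012 , 619.74233449])}
```

View pics/top0.png

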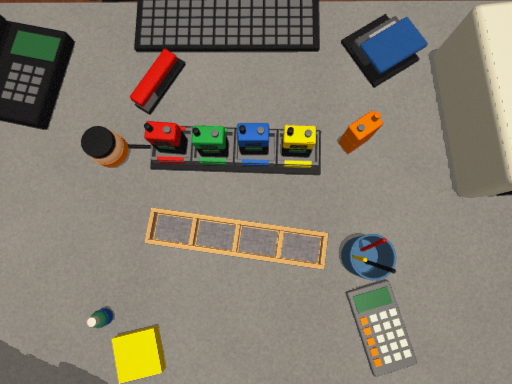

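View pics/side0.png

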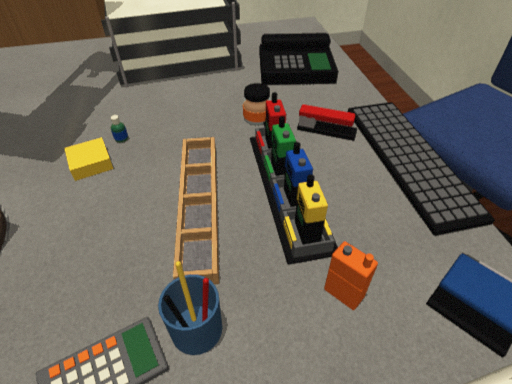

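The top view shows the docks left to right: red (163,133), green (210,137), blue (254,136), yellow (299,137). The rack runs from (150,225) to (325,250) and is empty. An orange look-alike stands at (360,132). The side view agrees. Next I measure the radio tops and the rack rim from both cameras' depth.

```bash
cat > h.py <<'E'
import cv2,numpy as np
from rig import manip
def cloud(n,d):
    i=manip.camera_info(n);K=i['camera_matrix'];R=cv2.Rodrigues(i['rvec'])[0];t=np.ravel(i['tvec'])
    v,u=np.mgrid[:d.shape[0],:d.shape[1]]
    c=np.stack([(u-K[0,2])/K[0,0]*d,(v-K[1,2])/K[1,1]*d,d],-1)
    return (c-t)@R
def masks(p):
    h=cv2.cvtColor(p,cv2.COLOR_BGR2HSV).astype(int);H,S,V=h[...,0],h[...,1],h[...,2]
    b=(S>130)&(V>60)
    return dict(red=b&((H<5)|(H>174)),green=b&(H>45)&(H<85),blue=b&(H>100)&(H<130),yellow=b&(H>24)&(H<35),wood=(S>60)&(H>8)&(H<24)&(V>110))
E
python3 - <<'E'
from h import *
np.set_printoptions(precision=1,suppress=True)
for n in ['top','side']:
    p=cv2.imread(f'pics/{n}0.png');d=np.load(f'pics/{n}0.npy');X=cloud(n,d)
    x,y,z=X[...,0],X[...,1],X[...,2]
    if n=='top': print('px',X[137,211],X[137,163])
    for k,m in masks(p).items():
        if k=='wood': m=m&(z>22)&(z<42)&(d>0)
        else: m=m&(z>95)&(z<118)&(d>0)
        m=m.astype(np.uint8)
        c,l,st,ce=cv2.connectedComponentsWithStats(m,connectivity=8)
        if c<2: print(n,k,'none');continue
        for j in 1+np.argsort(-st[1:,4])[:1 if k!='wood' else 3]:
            if st[j,4]<40: continue
            q=X[l==j]
            zt=np.median(q[:,2]);top=q[abs(q[:,2]-zt)<5] 
            r=cv2.minAreaRect(top[:,:2].astype(np.float32))
            print(n,k,'px',ce[j],st[j],'n',len(top),'z',zt,np.percentile(q[:,2],[2,98]),'rect',np.round(r[0],1),np.round(r[1],1),round(r[2],1))
a=cv2.imread('pics/top0.png')[115:180,135:330]
b=cv2.imread('pics/top0.png')[200:275,135:335]
a=cv2.resize(a,None,fx=4,fy=4,interpolation=2);b=cv2.resize(b,None,fx=4,fy=4,interpolation=2)
o=np.zeros((a.shape[0]+b.shape[0],800,3),np.uint8);o[:a.shape[0],:a.shape[1]]=a;o[a.shape[0]:]=b
cv2.imwrite('pics/crop1.png',o)
E
```

```text
px [638.1  39.3 106.9] [637.4 120.4 108.1]
top red px [161.7 132. ] [144 121  35  22 545] n 485 z 106.53598844399583 [ 96.7 110.1] rect [649.5 126.1] [54.2 32.3] 84.7
top green px [208.5 135.7] [192 126  33  20 519] n 481 z 106.66594219200827 [ 97.5 109.3] rect [642.8  45.5] [54.  31.3] 89.3
top blue px [253.  133.1] [237 123  32  20 529] n 492 z 106.67550996987706 [ 97.7 109.4] rect [647.7 -30.4] [32.7 52.7] 0.5
top yellow px [299.7 134.1] [284 125  32  19 441] n 433 z 107.04821866779821 [104.3 110.8] rect [ 645.  -109.7] [52.1 31.6] 89.3
top wood px [238.1 237.9] [ 145  208  183   62 2307] n 2252 z 31.830638191091218 [26.  34.2] rect [473.2   0.2] [328.   66.1] 82.4
top wood px [117.5 154.7] [ 99 135  28  31 188] n 94 z 32.71086440955453 [22.2 41.7] rect [629.9 231.7] [26.3 64.5] 59.0
top wood px [346.6 144.3] [340 136  17  16  67] n 34 z 31.200649511597767 [22.4 41.4] rect [ 649.8 -205.9] [33.8 12. ] 53.7
side red px [274.8 109.5] [266 100  20  20 262] n 219 z 105.70875886516885 [ 96.1 108.1] rect [650.7 125.7] [54.3 30.7] 85.6
side green px [283.1 135.4] [272 123  24  24 327] n 271 z 105.52775453190128 [ 96.1 108. ] rect [643.5  44.1] [52.3 30.1] 89.2
side blue px [298.5 162.6] [286 149  27  27 422] n 353 z 105.63747116958953 [ 95.7 107.7] rect [648.3 -31.5] [54.2 30.3] 90.0
side yellow px [312.6 194.4] [300 181  27  26 286] n 286 z 106.08310177792553 [104.7 107.5] rect [ 645.4 -109.7] [50.2 26.9] 88.2
side wood px [197.  207.9] [ 173  137   45  141 1941] n 1902 z 31.057262172465308 [26.1 32.8] rect [474.5   1. ] [329.3  66.1] 82.4
side wood px [343.8 289.5] [326 275  42  28 300] n 158 z 31.99756201085662 [22.3 41.2] rect [ 659.2 -235.6] [23.1 58.7] 60.6
side wood px [253.9 111.7] [243 104  23  13 168] n 86 z 32.81771084857469 [22.7 41.5] rect [627.7 228. ] [15.5 54.5] 55.4
```

View pics/crop1.png

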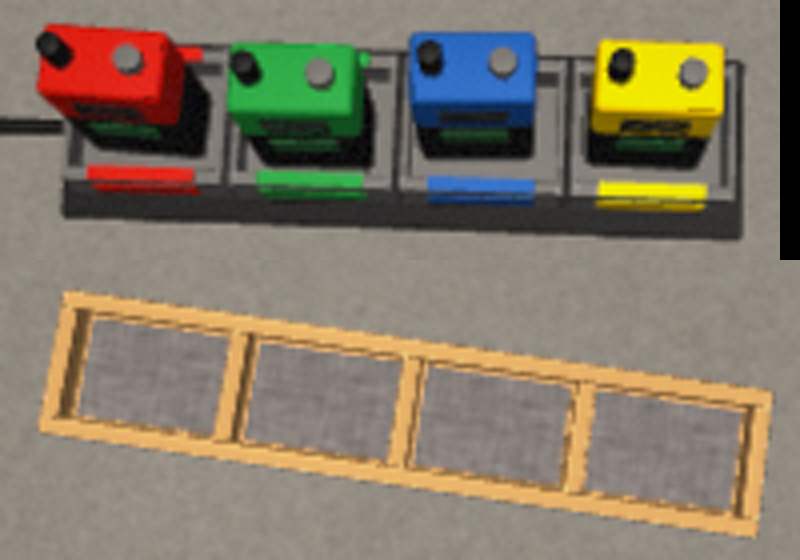

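The two views agree within about 1.5 mm. The radio tops are at z≈106, where 107 is expected, and the rack rim is at 31.5, where 32 is expected. The footprints also match the given sizes. I'll write a helper that turns a world target into the tool-frame shift.

```bash
cat >> h.py <<'E'
from scipy.spatial.transform import Rotation as Ro
RAD=dict(red=(650.1,125.9,-5),green=(643.1,44.8,-.7),blue=(648,-31,.3),yellow=(645.2,-109.7,-1))
C=np.array([473.8,.6]);PSI=-7.6
BAY={k:(*(C+y*np.array([-np.sin(np.radians(PSI)),np.cos(np.radians(PSI))])),PSI) for k,y in dict(red=-120,green=-40,blue=40,yellow=120).items()}
def go(T,z=None,s=None):
    s=s or manip.state();p=s['ee_pos'];R=Ro.from_quat(s['eef_rot']).as_matrix()
    ang=np.degrees(np.arctan2(R[1,1],R[0,1]))
    d=np.array([T[0],T[1],p[2] if z is None else z])-p
    t=(ang-T[2]+90)%180-90
    print('at',np.round(p,1),'ang',round(ang,2),'t',round(s['time_s'],2),'w',round(s['grip_width'],1),'| shift',np.round(R.T@d,1),'turn',round(np.radians(t),3))
E
python3 -c "
from h import *
print(BAY);go(RAD['red'],205)"
```

```text
{'red': (np.float64(457.92923316914533), np.float64(-118.34586483018501), -7.6), 'green': (np.float64(468.50974438971514), np.float64(-39.048621610061666), -7.6), 'blue': (np.float64(479.0902556102849), np.float64(40.24862161006167), -7.6), 'yellow': (np.float64(489.6707668308547), np.float64(119.545864830185), -7.6)}
at [248.  600.4 230.7] ang 67.55 t 0.1 w 85.5 | shift [-552.8 -285.    26. ] turn 1.266
```

Call:
apply_moves:
  fingers: [85,85,85,85,85,85,85,85,85,85,85,85]
  xyz:
    - [-552.8,-285,26]
    - [-552.8,-285,26]
    - [-552.8,-285,26]
    - [-552.8,-285,26]
    - [-552.8,-285,26]
    - [-552.8,-285,26]
    - [-552.8,-285,26]
    - [-552.8,-285,26]
    - [-552.8,-285,26]
    - [-552.8,-285,26]
    - [-552.8,-285,26]
    - [-552.8,-285,26]
  turn: [1.266,1.266,1.266,1.266,1.266,1.266,1.266,1.266,1.266,1.266,1.266,1.266]

```text
time_s: 1.1
ee_pos: [572.0, 217.7, 210.2]
eef_rot: [0.738, 0.675, -0.0, -0.0]
ft_force: [1.7, 0.4, -0.1]
grip_width: 85.1
gripper_force: 0.0
```

```bash
python3 -c "
from h import *
go(RAD['red'],205)"
```

```text
at [572.  217.7 210.2] ang -5.11 t 1.1 w 85.1 | shift [-84.5  86.    5.1] turn -0.002
```

Call:
apply_moves:
  fingers: [85,85,85,85,85,85]
  xyz:
    - [-70,70,5]
    - [-70,70,5]
    - [-70,70,5]
    - [-70,70,5]
    - [-70,70,5]
    - [-70,70,5]
  turn: [0,0,0,0,0,0]

```text
time_s: 1.6
ee_pos: [634.1, 144.2, 205.1]
eef_rot: [0.737, 0.676, -0.0, -0.0]
ft_force: [-0.1, 0.5, -1.0]
grip_width: 84.8
gripper_force: 0.0
```

```bash
python3 -c "
from h import *
go(RAD['red'],65)
p,d=manip.read_camera('wrist');cv2.imwrite('pics/w1.png',p)"
```

```text
at [634.1 144.2 205.1] ang -4.98 t 1.6 w 84.8 | shift [-16.9  17.7 140.1] turn 0.0
```

View pics/w1.png

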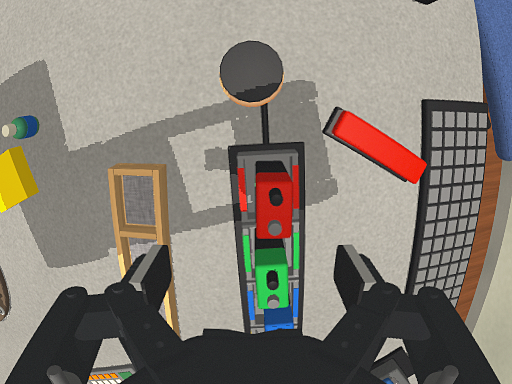

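The wrist view shows red at (275,205) and the docks below it. A jar stands beyond red at (252,72). I'll centre first and check the jar's height.

Call:
apply_moves:
  fingers: [85,85,85,85]
  xyz:
    - [-17,17.7,40]
    - [-17,17.7,40]
    - [-17,17.7,40]
    - [-17,17.7,40]
  turn: [0,0,0,0]

```text
time_s: 1.98
ee_pos: [650.3, 126.3, 165.6]
eef_rot: [0.737, 0.676, -0.0, -0.0]
ft_force: [1.3, 1.4, 0.2]
grip_width: 84.9
gripper_force: 0.0
```

```bash
python3 -c "
from h import *
go(RAD['red'],65)
print(cloud('top',np.load('pics/top0.npy'))[141,97])"
```

```text
at [650.3 126.3 165.6] ang -4.95 t 1.98 w 84.9 | shift [-4.000e-01 -1.000e-01  1.006e+02] turn 0.001
[640.05323871 248.33373496  74.90016507]
```

Call:
apply_moves:
  fingers: [85,85,85,85,85,32,28,28,28,28,28,28]
  xyz:
    - [0,0,35]
    - [0,0,70]
    - [0,0,90]
    - [0,0,100]
    - [0,0,100]
    - [0,0,100]
    - [0,0,100]
    - [0,0,100]
    - [0,0,100]
    - [0,0,100]
    - [0,0,100]
    - [0,0,100]
  turn: [0,0,0,0,0,0,0,0,0,0,0,0]

```text
time_s: 2.98
ee_pos: [651.7, 125.4, 66.8]
eef_rot: [0.737, 0.676, 0.001, 0.001]
ft_force: [-1.5, 0.2, 10.6]
grip_width: 31.3
gripper_force: 60.3
```

```bash
python3 -c "
from h import *
go(BAY['red'],205)
"
```

```text
at [651.7 125.4  66.8] ang -4.99 t 2.98 w 31.3 | shift [-259.7 -171.6 -138.6] turn 0.045
```

Red is gripped (31.3 mm, 60 N). I'll lift it and carry it across.

Call:
apply_moves:
  fingers: [28,28,28,28,28,28,28,28,28,28,28,28]
  xyz:
    - [0,0,-10]
    - [0,0,-30]
    - [0,0,-60]
    - [0,0,-90]
    - [0,0,-120]
    - [0,0,-135]
    - [-15,-10,-140]
    - [-40,-27,-140]
    - [-70,-46,-140]
    - [-100,-66,-140]
    - [-130,-86,-140]
    - [-160,-105,-140]
  turn: [0,0,0,0,0,0,0,0.01,0.02,0.03,0.04,0.045]

```text
time_s: 3.98
ee_pos: [530.9, -25.9, 206.1]
eef_rot: [0.752, 0.659, 0.0, 0.0]
ft_force: [0.0, -1.9, -2.4]
grip_width: 31.4
gripper_force: 60.0
```

```bash
python3 -c "
from h import *
go(BAY['red'],205)
"
```

```text
at [530.9 -25.9 206.1] ang -7.57 t 3.98 w 31.4 | shift [-101.3  -60.2    1.1] turn 0.0
```

Call:
apply_moves:
  fingers: [28,28,28,28,28,28,28]
  xyz:
    - [-30,-18,0]
    - [-60,-36,0]
    - [-80,-48,0]
    - [-92,-55,0]
    - [-97,-58,0]
    - [-97,-58,0]
    - [-97,-58,0]
  turn: [0,0,0,0,0,0,0]

```text
time_s: 4.57
ee_pos: [462.7, -113.4, 205.9]
eef_rot: [0.752, 0.659, 0.0, 0.0]
ft_force: [0.4, 0.6, -2.2]
grip_width: 31.2
gripper_force: 59.9
```

```bash
python3 -c "
from h import *
go(BAY['red'],65)
p,d=manip.read_camera('side');cv2.imwrite('pics/s1.png',p)
p,d=manip.read_camera('top');cv2.imwrite('pics/t1.png',p)
cv2.imwrite('pics/st1.png',cv2.resize(p,None,fx=1,fy=1)) 
"
```

```text
at [ 462.7 -113.4  205.9] ang -7.6 t 4.57 w 31.2 | shift [ -5.6  -4.2 140.9] turn -0.0
```

View pics/s1.png

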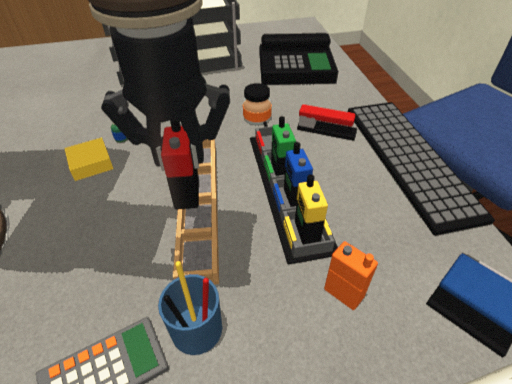

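Red hangs upright at (178,165) in the side view, above the rack's right end.

Call:
apply_moves:
  fingers: [28,28,28,28,28,28,28,28]
  xyz:
    - [-5.6,-4.2,15]
    - [-5.6,-4.2,45]
    - [-5.6,-4.2,75]
    - [-5.6,-4.2,100]
    - [-5.6,-4.2,115]
    - [-5.6,-4.2,122]
    - [-5.6,-4.2,125]
    - [-5.6,-4.2,125]
  turn: [0,0,0,0,0,0,0,0]

```text
time_s: 5.33
ee_pos: [457.6, -118.1, 80.3]
eef_rot: [0.752, 0.659, -0.0, -0.0]
ft_force: [-0.3, 1.0, -1.9]
grip_width: 31.2
gripper_force: 59.9
```

```bash
python3 -c "
from h import *
go(BAY['red'],65)
"
```

```text
at [ 457.6 -118.1   80.3] ang -7.52 t 5.33 w 31.2 | shift [-0.2  0.3 15.3] turn 0.001
```

Call:
apply_moves:
  fingers: [28,28,28,28,28]
  xyz:
    - [0,0,6]
    - [0,0,11]
    - [0,0,14]
    - [0,0,15]
    - [0,0,15]
  turn: [0,0,0,0,0]

```text
time_s: 5.75
ee_pos: [457.2, -118.5, 65.4]
eef_rot: [0.752, 0.659, -0.0, -0.0]
ft_force: [0.4, 0.7, -2.5]
grip_width: 31.4
gripper_force: 59.9
```

Call:
apply_moves:
  fingers: [28,28,28]
  xyz:
    - [0,0,1]
    - [0,0,2]
    - [0,0,2]
  turn: [0,0,0]

```text
time_s: 6.0
ee_pos: [457.5, -118.6, 64.8]
eef_rot: [0.752, 0.659, 0.0, 0.0]
ft_force: [-8.4, 0.9, 33.6]
grip_width: 31.3
gripper_force: 64.1
```

Contact with the floor. I'll ease off, open and retreat upward.

Call:
apply_moves:
  fingers: [28,36,45,60,85,85,85,85,85,85,85,85]
  xyz:
    - [0,0,-1.5]
    - [0,0,-1.5]
    - [0,0,-1.5]
    - [0,0,-1.5]
    - [0,0,-1.5]
    - [0,0,-1.5]
    - [0,0,-6]
    - [0,0,-30]
    - [0,0,-65]
    - [0,0,-105]
    - [0,0,-140]
    - [0,0,-140]
  turn: [0,0,0,0,0,0,0,0,0,0,0,0]

```text
time_s: 7.0
ee_pos: [460.2, -119.4, 209.6]
eef_rot: [0.752, 0.659, 0.002, 0.004]
ft_force: [1.5, -0.6, 2.7]
grip_width: 85.1
gripper_force: 0.0
```

```bash
python3 -c "
from h import *
go(RAD['green'],165)
p,d=manip.read_camera('side');cv2.imwrite('pics/s2.png',p)
X=cloud('side',d)
m=masks(p)['red']&(d>0)&(X[...,2]>98)&(X[...,0]<560)
q=X[m];print(len(q),np.median(q[:,2]),cv2.minAreaRect(q[:,:2].astype(np.float32)))
"
```

```text
at [ 460.2 -119.4  209.6] ang -7.56 t 7.0 w 85.1 | shift [186.9 159.3  45.7] turn -0.12
671 104.14789832310258 ((456.92730712890625, -164.7132568359375), (145.03172302246094, 34.46871566772461), 88.52986145019531)
```

View pics/s2.png

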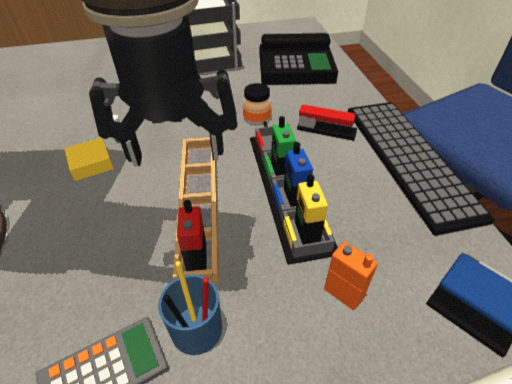

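Red stands upright in the right-end bay at (190,225). The red pen in the cup contaminated the rectangle fit, so I'll check its position at the end. Green is next.

Call:
apply_moves:
  fingers: [85,85,85,85,85,85,85,85,85,85]
  xyz:
    - [187,159,45]
    - [187,159,45]
    - [187,159,45]
    - [187,159,45]
    - [187,159,45]
    - [187,159,45]
    - [187,159,45]
    - [187,159,45]
    - [187,159,45]
    - [187,159,45]
  turn: [-0.12,-0.12,-0.12,-0.12,-0.12,-0.12,-0.12,-0.12,-0.12,-0.12]

```text
time_s: 7.88
ee_pos: [638.4, 45.2, 158.1]
eef_rot: [0.712, 0.703, -0.001, -0.0]
ft_force: [-0.0, -0.1, 0.9]
grip_width: 85.1
gripper_force: 0.0
```

```bash
python3 -c "
from h import *
go(RAD['green'],65)
"
```

```text
at [638.4  45.2 158.1] ang -0.72 t 7.88 w 85.1 | shift [-0.4  4.8 93.1] turn -0.0
```

Call:
apply_moves:
  fingers: [85,85,85,85,85,32,28,28,28,28,28,28]
  xyz:
    - [0,4.8,25]
    - [0,4.8,60]
    - [0,4.8,82]
    - [0,4.8,93]
    - [0,4.8,93]
    - [0,4.8,93]
    - [0,4.8,93]
    - [0,4.8,93]
    - [0,4.8,93]
    - [0,4.8,93]
    - [0,4.8,93]
    - [0,4.8,93]
  turn: [0,0,0,0,0,0,0,0,0,0,0,0]

```text
time_s: 8.88
ee_pos: [645.1, 45.9, 66.8]
eef_rot: [0.711, 0.703, 0.001, 0.001]
ft_force: [-1.3, -0.2, 9.9]
grip_width: 31.3
gripper_force: 59.7
```

```bash
python3 -c "
from h import *
go(BAY['green'],205)
"
```

```text
at [645.1  45.9  66.8] ang -0.68 t 8.88 w 31.3 | shift [ -87.1 -175.3 -138.5] turn 0.121
```

Call:
apply_moves:
  fingers: [28,28,28,28,28,28,28,28,28,28,28,28]
  xyz:
    - [0,0,-10]
    - [0,0,-30]
    - [0,0,-60]
    - [0,0,-90]
    - [0,0,-120]
    - [0,0,-135]
    - [-6,-12,-138]
    - [-18,-36,-138]
    - [-32,-65,-138]
    - [-48,-96,-138]
    - [-62,-125,-138]
    - [-74,-149,-138]
  turn: [0,0,0,0,0,0,0,0.03,0.06,0.09,0.121,0.121]

```text
time_s: 9.88
ee_pos: [492.1, -26.7, 204.0]
eef_rot: [0.753, 0.658, -0.0, -0.0]
ft_force: [1.1, -0.8, -2.1]
grip_width: 31.1
gripper_force: 59.9
```

Call:
apply_moves:
  fingers: [28,28,28,28,28,28]
  xyz:
    - [0,-10,0]
    - [0,-15,0]
    - [0,-19,0]
    - [0,-20,0]
    - [0,-20,0]
    - [0,-20,0]
  turn: [0,0,0,0,0,0]

```text
time_s: 10.38
ee_pos: [475.5, -23.3, 203.5]
eef_rot: [0.752, 0.659, 0.0, 0.0]
ft_force: [0.2, 0.3, -1.5]
grip_width: 31.7
gripper_force: 60.0
```

```bash
python3 -c "
from h import *
go(BAY['green'],80)
"
```

```text
at [475.5 -23.3 203.5] ang -7.58 t 10.38 w 31.7 | shift [-16.5  -4.9 123.4] turn 0.0
```

Call:
apply_moves:
  fingers: [28,28,28,28,28,28,28,28,28,28,28]
  xyz:
    - [-10,-3,0]
    - [-16.5,-5,10]
    - [-16.5,-5,30]
    - [-16.5,-5,60]
    - [-16.5,-5,90]
    - [-16.5,-5,110]
    - [-16.5,-5,122]
    - [-16.5,-5,130]
    - [-16.5,-5,135]
    - [-16.5,-5,137]
    - [-16.5,-5,137]
  turn: [0,0,0,0,0,0,0,0,0,0,0]

```text
time_s: 11.3
ee_pos: [467.8, -39.4, 66.5]
eef_rot: [0.753, 0.659, 0.0, 0.0]
ft_force: [-0.5, 0.3, -1.5]
grip_width: 31.2
gripper_force: 60.0
```

Call:
apply_moves:
  fingers: [28,28,28]
  xyz:
    - [0,0,1]
    - [0,0,1.5]
    - [0,0,1.5]
  turn: [0,0,0]

```text
time_s: 11.55
ee_pos: [467.8, -39.4, 65.4]
eef_rot: [0.753, 0.659, 0.0, 0.0]
ft_force: [-0.7, -0.8, -2.1]
grip_width: 31.6
gripper_force: 60.0
```

Less than 1 mm above the floor. Release and retreat.

Call:
apply_moves:
  fingers: [28,36,45,60,85,85,85,85,85,85,85,85]
  xyz:
    - [0,0,0.5]
    - [0,0,0.5]
    - [0,0,0.5]
    - [0,0,0]
    - [0,0,0]
    - [0,0,0]
    - [0,0,-6]
    - [0,0,-30]
    - [0,0,-65]
    - [0,0,-90]
    - [0,0,-100]
    - [0,0,-100]
  turn: [0,0,0,0,0,0,0,0,0,0,0,0]

```text
time_s: 12.55
ee_pos: [469.0, -39.5, 167.8]
eef_rot: [0.753, 0.659, 0.002, 0.002]
ft_force: [1.7, -0.4, -0.1]
grip_width: 85.0
gripper_force: 0.0
```

```bash
python3 -c "
from h import *
go(RAD['blue'],165)
"
```

```text
at [469.  -39.5 167.8] ang -7.62 t 12.55 w 85.0 | shift [ 32.2 176.3   3.6] turn -0.138
```

Call:
apply_moves:
  fingers: [85,85,85,85,85,85,85,85]
  xyz:
    - [32,177,3]
    - [32,177,3]
    - [32,177,3]
    - [32,177,3]
    - [32,177,3]
    - [32,177,3]
    - [32,177,3]
    - [32,177,3]
  turn: [-0.138,-0.138,-0.138,-0.138,-0.138,-0.138,-0.138,-0.138]

```text
time_s: 13.22
ee_pos: [645.7, -31.0, 161.0]
eef_rot: [0.705, 0.709, -0.001, -0.001]
ft_force: [0.5, -0.1, 0.1]
grip_width: 85.1
gripper_force: 0.0
```

```bash
python3 -c "
from h import *
go(RAD['blue'],65)
"
```

```text
at [645.7 -31.  161. ] ang 0.29 t 13.22 w 85.1 | shift [-0.   2.5 96. ] turn -0.0
```

Call:
apply_moves:
  fingers: [85,85,85,85,85,32,28,28,28,28,28,28]
  xyz:
    - [0,2.5,28]
    - [0,2.5,63]
    - [0,2.5,85]
    - [0,2.5,96]
    - [0,2.5,96]
    - [0,2.5,96]
    - [0,2.5,96]
    - [0,2.5,96]
    - [0,2.5,96]
    - [0,2.5,96]
    - [0,2.5,96]
    - [0,2.5,96]
  turn: [0,0,0,0,0,0,0,0,0,0,0,0]

```text
time_s: 14.22
ee_pos: [650.3, -31.1, 67.3]
eef_rot: [0.705, 0.709, 0.001, 0.001]
ft_force: [-2.3, -0.0, 9.9]
grip_width: 31.5
gripper_force: 59.3
```

```bash
python3 -c "
from h import *
go(BAY['blue'],205)
"
```

```text
at [650.3 -31.1  67.3] ang 0.29 t 14.22 w 31.5 | shift [  72.2 -170.6 -138. ] turn 0.138
```

Call:
apply_moves:
  fingers: [28,28,28,28,28,28,28,28,28,28,28,28]
  xyz:
    - [0,0,-10]
    - [0,0,-30]
    - [0,0,-60]
    - [0,0,-90]
    - [0,0,-120]
    - [0,0,-135]
    - [5,-12,-138]
    - [15,-36,-138]
    - [28,-66,-138]
    - [41,-97,-138]
    - [53,-125,-138]
    - [63,-149,-138]
  turn: [0,0,0,0,0,0,0,0.03,0.06,0.09,0.138,0.138]

```text
time_s: 15.22
ee_pos: [498.1, 31.8, 204.6]
eef_rot: [0.754, 0.657, -0.0, -0.0]
ft_force: [0.7, 0.2, -2.1]
grip_width: 31.3
gripper_force: 60.0
```

Call:
apply_moves:
  fingers: [28,28,28,28,28,28]
  xyz:
    - [4,-9,0]
    - [7,-13,0]
    - [9,-15,0]
    - [9,-16,0]
    - [9,-16,0]
    - [9,-16,0]
  turn: [0,0,0,0,0,0]

```text
time_s: 15.72
ee_pos: [486.6, 41.9, 203.9]
eef_rot: [0.753, 0.658, 0.0, 0.0]
ft_force: [-0.3, -0.2, -2.1]
grip_width: 31.4
gripper_force: 60.0
```

```bash
python3 -c "
from h import *
go(BAY['blue'],66)
"
```

```text
at [486.6  41.9 203.9] ang -7.63 t 15.72 w 31.4 | shift [ -2.7  -7.2 137.9] turn -0.001
```

Call:
apply_moves:
  fingers: [28,28,28,28,28,28,28,28,28,28,28]
  xyz:
    - [-2,-5,0]
    - [-2.7,-7.2,10]
    - [-2.7,-7.2,30]
    - [-2.7,-7.2,60]
    - [-2.7,-7.2,90]
    - [-2.7,-7.2,110]
    - [-2.7,-7.2,122]
    - [-2.7,-7.2,130]
    - [-2.7,-7.2,135]
    - [-2.7,-7.2,138]
    - [-2.7,-7.2,138]
  turn: [0,0,0,0,0,0,0,0,0,0,0]

```text
time_s: 16.63
ee_pos: [478.3, 40.4, 65.9]
eef_rot: [0.753, 0.659, 0.0, 0.0]
ft_force: [-0.4, -0.0, -1.9]
grip_width: 31.5
gripper_force: 60.2
```

Call:
apply_moves:
  fingers: [28,28,28]
  xyz:
    - [0,0,0.5]
    - [0,0,0.5]
    - [0,0,0.5]
  turn: [0,0,0]

```text
time_s: 16.88
ee_pos: [478.6, 40.5, 66.0]
eef_rot: [0.753, 0.659, 0.0, 0.0]
ft_force: [0.2, 0.5, -2.2]
grip_width: 31.1
gripper_force: 60.2
```

Call:
apply_moves:
  fingers: [28,36,45,60,85,85,85,85,85,85,85,85]
  xyz:
    - [0,0,0.7]
    - [0,0,0.7]
    - [0,0,0.5]
    - [0,0,0]
    - [0,0,0]
    - [0,0,0]
    - [0,0,-6]
    - [0,0,-30]
    - [0,0,-65]
    - [0,0,-90]
    - [0,0,-100]
    - [0,0,-100]
  turn: [0,0,0,0,0,0,0,0,0,0,0,0]

```text
time_s: 17.88
ee_pos: [479.7, 40.6, 168.0]
eef_rot: [0.753, 0.659, 0.002, 0.001]
ft_force: [0.1, 0.4, 0.6]
grip_width: 84.9
gripper_force: 0.0
```

```bash
python3 -c "
from h import *
go(RAD['yellow'],165)
"
```

```text
at [479.7  40.6 168. ] ang -7.62 t 17.88 w 84.9 | shift [-127.   184.     3.8] turn -0.116
```

Call:
apply_moves:
  fingers: [85,85,85,85,85,85,85,85,85]
  xyz:
    - [-127,185,2]
    - [-127,185,2]
    - [-127,185,2]
    - [-127,185,2]
    - [-127,185,2]
    - [-127,185,2]
    - [-127,185,2]
    - [-127,185,2]
    - [-127,185,2]
  turn: [-0.116,-0.116,-0.116,-0.116,-0.116,-0.116,-0.116,-0.116,-0.116]

```text
time_s: 18.63
ee_pos: [643.4, -109.4, 162.1]
eef_rot: [0.713, 0.701, -0.001, -0.001]
ft_force: [0.2, 0.8, -0.1]
grip_width: 85.1
gripper_force: 0.0
```

```bash
python3 -c "
from h import *
go(RAD['yellow'],65)
"
```

```text
at [ 643.4 -109.4  162.1] ang -0.98 t 18.63 w 85.1 | shift [-0.3  2.  97.1] turn 0.0
```

Call:
apply_moves:
  fingers: [85,85,85,85,85,32,28,28,28,28,28,28]
  xyz:
    - [0,2,28]
    - [0,2,63]
    - [0,2,85]
    - [0,2,97]
    - [0,2,97]
    - [0,2,97]
    - [0,2,97]
    - [0,2,97]
    - [0,2,97]
    - [0,2,97]
    - [0,2,97]
    - [0,2,97]
  turn: [0,0,0,0,0,0,0,0,0,0,0,0]

```text
time_s: 19.63
ee_pos: [647.4, -110.1, 67.7]
eef_rot: [0.713, 0.701, 0.001, 0.001]
ft_force: [-1.2, -0.0, 8.5]
grip_width: 31.5
gripper_force: 59.1
```

```bash
python3 -c "
from h import *
go(BAY['yellow'],205)
"
```

```text
at [ 647.4 -110.1   67.7] ang -0.98 t 19.63 w 31.5 | shift [ 226.8 -161.4 -137.6] turn 0.116
```

Call:
apply_moves:
  fingers: [28,28,28,28,28,28,28,28,28,28,28,28]
  xyz:
    - [0,0,-10]
    - [0,0,-30]
    - [0,0,-60]
    - [0,0,-90]
    - [0,0,-120]
    - [0,0,-135]
    - [14,-10,-138]
    - [36,-26,-138]
    - [62,-44,-138]
    - [90,-64,-138]
    - [118,-84,-138]
    - [146,-104,-138]
  turn: [0,0,0,0,0,0,0,0.03,0.06,0.09,0.116,0.116]

```text
time_s: 20.63
ee_pos: [544.1, 38.7, 205.2]
eef_rot: [0.753, 0.658, 0.0, 0.0]
ft_force: [0.7, -0.5, -2.9]
grip_width: 31.0
gripper_force: 59.7
```

```bash
python3 -c "
from h import *
go(BAY['yellow'],205)
"
```

```text
at [544.1  38.7 205.2] ang -7.76 t 20.63 w 31.0 | shift [ 72.7 -64.8   0.2] turn -0.003
```

Call:
apply_moves:
  fingers: [28,28,28,28,28,28,28]
  xyz:
    - [24,-21,0]
    - [45,-40,0]
    - [59,-53,0]
    - [66,-59,0]
    - [69,-61,0]
    - [69,-61,0]
    - [69,-61,0]
  turn: [0,0,0,0,0,0,0]

```text
time_s: 21.22
ee_pos: [494.6, 113.8, 204.7]
eef_rot: [0.753, 0.659, 0.0, 0.0]
ft_force: [0.2, 0.5, -1.8]
grip_width: 31.4
gripper_force: 59.7
```

```bash
python3 -c "
from h import *
go(BAY['yellow'],66.5)
"
```

```text
at [494.6 113.8 204.7] ang -7.62 t 21.22 w 31.4 | shift [  5.   -5.8 138.2] turn -0.0
```

Call:
apply_moves:
  fingers: [28,28,28,28,28,28,28,28,28,28,28]
  xyz:
    - [3,-4,0]
    - [5,-5.8,10]
    - [5,-5.8,30]
    - [5,-5.8,60]
    - [5,-5.8,90]
    - [5,-5.8,110]
    - [5,-5.8,122]
    - [5,-5.8,130]
    - [5,-5.8,135]
    - [5,-5.8,138]
    - [5,-5.8,138]
  turn: [0,0,0,0,0,0,0,0,0,0,0]

```text
time_s: 22.13
ee_pos: [489.0, 120.0, 66.3]
eef_rot: [0.753, 0.658, 0.0, 0.0]
ft_force: [-0.5, 0.6, -2.2]
grip_width: 31.7
gripper_force: 59.9
```

Call:
apply_moves:
  fingers: [28,28,28]
  xyz:
    - [0,0,0.5]
    - [0,0,0.5]
    - [0,0,0.5]
  turn: [0,0,0]

```text
time_s: 22.38
ee_pos: [489.2, 120.1, 66.4]
eef_rot: [0.753, 0.659, 0.0, 0.0]
ft_force: [0.9, -0.1, -2.8]
grip_width: 31.4
gripper_force: 59.9
```

Release, rise, and move aside toward the robot's left so the view is clear.

Call:
apply_moves:
  fingers: [28,36,45,60,85,85,85,85,85,85,85,85]
  xyz:
    - [0,0,0.7]
    - [0,0,0.7]
    - [0,0,0.5]
    - [0,0,0]
    - [0,0,0]
    - [0,0,0]
    - [0,0,-6]
    - [0,0,-30]
    - [0,0,-65]
    - [0,0,-100]
    - [0,0,-130]
    - [0,0,-150]
  turn: [0,0,0,0,0,0,0,0,0,0,0,0]

```text
time_s: 23.38
ee_pos: [489.5, 120.2, 219.4]
eef_rot: [0.753, 0.659, 0.001, 0.001]
ft_force: [1.8, 0.6, -0.1]
grip_width: 85.3
gripper_force: 0.0
```

Call:
apply_moves:
  fingers: [85,85,85,85,85,85,85,85,85,85]
  xyz:
    - [280,0,0]
    - [280,0,0]
    - [280,0,0]
    - [280,0,0]
    - [280,0,0]
    - [280,0,0]
    - [280,0,0]
    - [280,0,0]
    - [280,0,0]
    - [280,0,0]
  turn: [0,0,0,0,0,0,0,0,0,0]

```text
time_s: 24.22
ee_pos: [525.5, 397.0, 215.9]
eef_rot: [0.752, 0.659, -0.0, 0.0]
ft_force: [-0.1, -0.1, 0.5]
grip_width: 85.0
gripper_force: 0.0
```

```bash
python3 - <<'E'
from h import *
s=manip.state();print(s['time_s'],s['ee_pos'])
y=np.array([np.sin(np.radians(7.6)),np.cos(np.radians(7.6))]);x=np.array([y[1],-y[0]])
for n in ['top','side']:
    p,d=manip.read_camera(n);cv2.imwrite(f'pics/{n}9.png',p);X=cloud(n,d)
    for k,m in masks(p).items():
        if k=='wood':continue
        m=(m&(d>0)&(X[...,2]>99)&(X[...,2]<112)&(X[...,0]<560)&(abs(X[...,1])<160)).astype(np.uint8)
        c,l,st,ce=cv2.connectedComponentsWithStats(m)
        if c<2: print(n,k,'none');continue
        q=X[l==1+np.argmax(st[1:,4])];r=cv2.minAreaRect(q[:,:2].astype(np.float32));e=np.array(r[0])-C
        print(n,k,'rack x,y',np.round([e@x,e@y],1),np.round(r[1],1),round(r[2],1),'z',round(np.median(q[:,2]),1))
E
```

```text
24.2167 [525.47512622 397.03560693 215.86038339]
top red rack x,y [  -1.8 -118.4] [52.4 31.8] 82.6 z 104.8
top green rack x,y [ -1.9 -40.3] [52.8 31.1] 82.2 z 104.8
top blue rack x,y [-2.1 39.7] [53.4 31.3] 82.6 z 104.8
top yellow rack x,y [ -2.3 120.5] [51.9 31. ] 81.4 z 104.9
side red rack x,y [  -0.3 -120.3] [51.8 31.6] 83.3 z 104.0
side green rack x,y [ -0.7 -41.7] [52.3 31.1] 82.7 z 104.1
side blue rack x,y [-0.9 39. ] [54.  30.1] 82.2 z 104.0
side yellow rack x,y [ -2.4 119.4] [50.6 27.6] 82.8 z 104.3
```

View pics/top9.png

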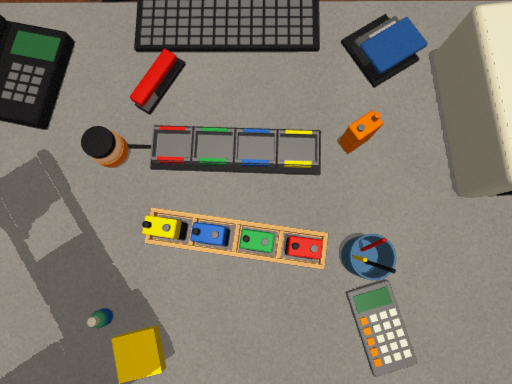

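The rack now holds, left to right, yellow (162,228), blue (210,234), green (258,239) and red (305,247). All are upright, within 3 mm of centre in both views, with tops 2 mm lower than in the docks, as expected. The docks are empty.

```bash
python3 -c "
from rig import manip
print(manip.job_done())"
```

```text
the job is handed in; nothing more can be done
None
```

The four radios stand upright in the rack in reverse order (yellow, blue, green, red from the left), each within about 3 mm of its bay centre, and the job was handed in at about 24 s; no verdict was returned.

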